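# Clip down the lid of a food tub

## Robot

A 6-joint arm with a two-finger parallel gripper is mounted at the origin on the work surface. World frame = base frame: x ahead of the robot, y to its left, z up, the work surface at z = 0. Lengths are in m, angles in rad, forces in N, time in s.
With the tool pointing down it reaches from about 0.25 to 0.725 m from the base axis. Payload 9.7 kg.
Tool frame: the origin (TCP) lies on the centre line of the jaws, within the pads' length; the fingertips stand bot.tips_ahead ahead of it and the grasp point (between the pads) lies 5 mm behind it (bot.tips_ahead is the distance from the TCP to the fingertips, in m); z points along the fingers, y is the line along which they close (so a half turn about z gives the same grasp; the last joint's range is limited). The gripper opens to 85 mm and grips with 20 to 120 N. Pads are 22 mm wide; open, the fingers measure 114 mm over their backs; the gripper's body (76 mm by 85 mm) begins 54 mm behind the grasp point. The pads swing forward as they close: fully open they stand 13 mm farther back than shut.
Start: joints at [-1.115, 0.087, 0.176, 1.66, 0, 1.571], TCP at [0.242, -0.494, 0.245] pointing down, gripper open.
Joint ranges: [-3.13, 3.13], [-0.85, 1.81], [-1.15, 1.24], [-2.2, 2.28], [-1.44, 1.52], [-3.14, 3.14]. Speed limits (rad/s): [2.22, 2.22, 2.57, 3.14, 3.14, 3.14].

## Interface

Orientations are given as a unit quaternion [w, x, y, z].
In Python, from bench import bot gives the robot as it stands. The module is installed in compiled form; this text tells all that it offers.
- The arm moves only by the shell command python3 -m pendant 'ROWS' [FORCE]. ROWS is JSON, a list of rows, each a list of 7 numbers: the shift along the tool's x, y, z in m, then the turn, a rotation vector about the tool's x, y, z in degrees, then the finger opening in m, from 0 to 0.0854. A call has 1 to 8 rows; each row shifts and turns the commanded pose from where the row before left it, along the tool's axes as they then stand; what a row does not reach is not made up. A row lasts 1/10 s, in which the tool goes at most 50 mm and 8.59 degrees, less where a joint would pass 70% of its speed; a pose out of reach is approached as far as the arm can. A call with a gripper value outside its range is refused whole. The fingers move at their own pace and stop on an object; FORCE is the grip in N (left out, the last holds). Time passes only in rows, so rows that do not move let the fingers close. It gives the time, the measured TCP pose, the force, the opening and the grip force at its end, in the units of the state.
- bot.get_state(): the state, without advancing time (a new reading comes with each control period).
- bot.snapshot(name): name is "scene" or "side" or "wrist"; returns a dict with "image" (480x640x3 uint8, blue, green, red), "fov_y" (degrees; the focal length in pixels is half the picture's height over the tangent of half this angle, whatever the lens; pixels are square), "cx", "cy" (the principal point, pixels), "world_to_cam" (4x4, takes a point from world to camera coordinates). Camera axes: x right, y down, z forward; pixel columns grow to the right and rows downward; lengths in m; the calibration is good to about 2 mm. A picture is of the moment at which its call begins. There is no depth.
- bot.finish_job(): hands the job in; it is judged then, once.
Trained networks look in a picture, given as the dict that the camera call returned (one of the last four; its "shot" number tells which), for a name from the list of things; names that differ only in an ending like _2 or _b are one class to them, and where a whole thing is asked for, a point or a joint stands for the part that bears it (a point fixed in the world has none). Each returns a list of dicts, best first, with "p" (0 to 1); they miss things now and then, are a little off and sometimes report something else, mostly with a low value. They report only what shows in the picture. A call takes as long as a camera call.
- bot.recognise(name, picture): "bbox" ([centre column, centre row, width, height] in pixels, round what is visible of it).
The state is a dict: "time_s": time; "joint_pos": joint angles; "joint_velocities": joint speeds; "effort": joint torques, N m; "tool_pos": TCP position; "ee_rot": TCP orientation; "ft_force": force on the tool from outside, world axes, zero at the start; "ft_torque": the same for the moment, N m; "width": opening from 0.0 (shut) to 1.0 (fully open); "grasp_force": force on a finger pad.
Only numpy, scipy, OpenCV 4.12 (cv2) and the standard library are available. Lean on these libraries where they do the work, as an engineer would, in place of code of your own. Each camera call takes 0.05 s, during which the arm holds its last target. There are 200 camera calls.

## Task

The lid of the food tub is not sealed: along the long side nearest the robot and along the short side on the robot's left, its row of clip tabs still stands up. Run your fingertips along those two sides and press every tab gently down until it lies level with the rest of the rim. Do not lift the tub or push it about, and leave the shakers and the spoon alone.

Things in the scene. Friction and masses are not known exactly. Their poses are not given: they have to be found in the camera images.
- tub: Filled food tub, loose, about 2 kg: clear box, white lid, 160 (x) by 220 (y) by 120 mm high. Origin: centre of its underside. Its -x side is the long side nearest the robot, +y the left short side; yaw within 0.3 rad. The lid's rim is a row of hinged clip tabs between rigid corners; those of the other two sides are already level (120 mm high). Inside the rim the lid is 8 mm lower. Over 45 N harms the lid.
- near0 (a joint): Clip tab 1 of 4 on the near long side, counted from the left; 40 mm wide, tabs 45 mm apart, 20 mm deep, 3 mm thick. Hinged at x -60, y 67.5, z 120 mm of the tub, along the tub's y; reaches out to -x. Value in rad: 0 = open, outer lip 8 mm above the rim; 0.42 = down, level with the rim (stop). It takes 3 to 5 N at the lip and stays where it is left.
- near0_lip (a point): Point on the upper face of clip tab near0, midway along its width, 15 mm out from the hinge (5 mm in from the lip); moves with the tab. With the tab fully down it is 120 mm above the counter.
- near1 (a joint): Clip tab 2 of 4 on the near long side, counted from the left; 40 mm wide, tabs 45 mm apart, 20 mm deep, 3 mm thick. Hinged at x -60, y 22.5, z 120 mm of the tub, along the tub's y; reaches out to -x. Value in rad: 0 = open, outer lip 8 mm above the rim; 0.42 = down, level with the rim (stop). It takes 3 to 5 N at the lip and stays where it is left.
- near1_lip (a point): Point on the upper face of clip tab near1, midway along its width, 15 mm out from the hinge (5 mm in from the lip); moves with the tab. With the tab fully down it is 120 mm above the counter.
- near2 (a joint): Clip tab 3 of 4 on the near long side, counted from the left; 40 mm wide, tabs 45 mm apart, 20 mm deep, 3 mm thick. Hinged at x -60, y -22.5, z 120 mm of the tub, along the tub's y; reaches out to -x. Value in rad: 0 = open, outer lip 8 mm above the rim; 0.42 = down, level with the rim (stop). It takes 3 to 5 N at the lip and stays where it is left.
- near2_lip (a point): Point on the upper face of clip tab near2, midway along its width, 15 mm out from the hinge (5 mm in from the lip); moves with the tab. With the tab fully down it is 120 mm above the counter.
- near3 (a joint): Clip tab 4 of 4 on the near long side, counted from the left; 40 mm wide, tabs 45 mm apart, 20 mm deep, 3 mm thick. Hinged at x -60, y -67.5, z 120 mm of the tub, along the tub's y; reaches out to -x. Value in rad: 0 = open, outer lip 8 mm above the rim; 0.42 = down, level with the rim (stop). It takes 3 to 5 N at the lip and stays where it is left.
- near3_lip (a point): Point on the upper face of clip tab near3, midway along its width, 15 mm out from the hinge (5 mm in from the lip); moves with the tab. With the tab fully down it is 120 mm above the counter.
- left0 (a joint): Clip tab 1 of 3 on the left short side, counted from the robot's end; 35 mm wide, tabs 40 mm apart, 20 mm deep, 3 mm thick. Hinged at x -40, y 90, z 120 mm of the tub, along the tub's x; reaches out to +y. Value in rad: 0 = open, outer lip 8 mm above the rim; 0.42 = down, level with the rim (stop). It takes 3 to 5 N at the lip and stays where it is left.
- left0_lip (a point): Point on the upper face of clip tab left0, midway along its width, 15 mm out from the hinge (5 mm in from the lip); moves with the tab. With the tab fully down it is 120 mm above the counter.
- left1 (a joint): Clip tab 2 of 3 on the left short side, counted from the robot's end; 35 mm wide, tabs 40 mm apart, 20 mm deep, 3 mm thick. Hinged at x 0, y 90, z 120 mm of the tub, along the tub's x; reaches out to +y. Value in rad: 0 = open, outer lip 8 mm above the rim; 0.42 = down, level with the rim (stop). It takes 3 to 5 N at the lip and stays where it is left.
- left1_lip (a point): Point on the upper face of clip tab left1, midway along its width, 15 mm out from the hinge (5 mm in from the lip); moves with the tab. With the tab fully down it is 120 mm above the counter.
- left2 (a joint): Clip tab 3 of 3 on the left short side, counted from the robot's end; 35 mm wide, tabs 40 mm apart, 20 mm deep, 3 mm thick. Hinged at x 40, y 90, z 120 mm of the tub, along the tub's x; reaches out to +y. Value in rad: 0 = open, outer lip 8 mm above the rim; 0.42 = down, level with the rim (stop). It takes 3 to 5 N at the lip and stays where it is left.
- left2_lip (a point): Point on the upper face of clip tab left2, midway along its width, 15 mm out from the hinge (5 mm in from the lip); moves with the tab. With the tab fully down it is 120 mm above the counter.
- shaker_a: Salt shaker standing right of the tub: glass, 44 mm across, 98 mm high, black cap. Origin: centre of its underside. Leave alone.
- shaker_b: Salt shaker standing beyond the tub: glass, 44 mm across, 98 mm high, black cap. Origin: centre of its underside. Leave alone.
- spoon: Serving spoon with a steel bowl and wooden handle, 200 mm long, lying flat to the left of the tub. Leave alone.

How it is judged:
By the outcome, as a careful person would: the job done as asked, in the order asked, and still so for the second after the job is handed in, with the robot touching nothing.
It also fails if it takes over 54 s, if anything falls off the work surface, if the arm or the gripper's body presses on something with over 40 N, if the wrist force passes 120 N, or if a joint passes its speed limit or range.

## Working session

There is one attempt and no reset: what is moved stays moved. The work goes in short steps, Python scripts to look and compute and a shell command to move; the robot and the scene stay as the last step left them, time stands still between calls to the robot, and variables do not carry over. Pictures are saved under pics/ and viewed, at most 10 in all, crops included, and the job is handed in when it is done.

```bash
mkdir -p pics
python3 - <<'E'
from bench import bot
import cv2,numpy as np
s=bot.get_state();print(s['tool_pos'],s['ee_rot'],s['width'],bot.tips_ahead)
ims=[]
for n in("scene","side"):
    p=bot.snapshot(n);cv2.imwrite(f'pics/{n}0.png',p['image']);print(n,p['fov_y'],p['cx'],p['cy'],np.round(p['world_to_cam'],4).tolist())
    for t in("tub","near0","near0_lip","left0_lip","spoon","shaker_a"):
        print(t,[(np.round(d['bbox'],1).tolist(),round(d['p'],2)) for d in bot.recognise(t,p)][:8])
E
```

```text
[ 0.24199696 -0.49365447  0.24455082] [-6.88793333e-04  9.74145433e-01  2.25920724e-01 -1.65014105e-04] 1.0023511924818929 0.014
scene 53.83464992848867 326.47536428055224 235.1690375265465 [[0.6393, 0.7687, -0.0169, -0.4244], [0.5639, -0.4837, -0.6694, -0.2451], [-0.5228, 0.4184, -0.7427, 1.365], [0.0, 0.0, 0.0, 1.0]]
tub [([353.9, 231.7, 123.6, 117.4], 0.78)]
near0 [([325.2, 197.2, 19.8, 13.9], 0.59), ([308.4, 207.9, 19.5, 11.3], 0.55), ([339.6, 188.8, 17.9, 11.4], 0.47), ([401.6, 201.0, 22.4, 14.8], 0.19)]
near0_lip [([357.5, 183.0, 19.7, 13.2], 0.66), ([309.4, 208.2, 20.1, 11.7], 0.16)]
left0_lip []
spoon [([423.1, 217.6, 53.2, 50.4], 0.59)]
shaker_a [([400.4, 292.1, 23.1, 36.1], 0.86), ([272.5, 278.9, 25.7, 36.3], 0.69)]
side 49.92749802760934 320.5413364458174 237.5230957002335 [[-0.9191, -0.3939, -0.0073, 0.6064], [-0.1955, 0.4719, -0.8597, 0.2063], [0.3421, -0.7888, -0.5107, 0.9109], [0.0, 0.0, 0.0, 1.0]]
tub [([320.0, 295.8, 123.2, 130.2], 0.96), ([345.2, 294.0, 18.7, 22.7], 0.64)]
near0 [([342.6, 295.2, 20.5, 15.3], 0.78), ([372.4, 255.5, 12.5, 12.4], 0.59), ([360.7, 269.4, 16.4, 14.4], 0.56), ([354.6, 278.8, 15.6, 16.8], 0.47)]
near0_lip [([318.5, 301.1, 23.7, 10.1], 0.54), ([345.5, 293.8, 21.6, 20.2], 0.46), ([372.6, 252.1, 16.8, 13.6], 0.41)]
left0_lip [([319.5, 300.2, 24.7, 11.2], 0.56)]
spoon [([265.2, 376.2, 106.0, 54.9], 0.74)]
shaker_a [([248.9, 268.9, 19.6, 45.4], 0.94)]
```

Run:
```python
import cv2,numpy as np
a=cv2.imread('pics/scene0.png')[150:310,260:460];b=cv2.imread('pics/side0.png')[220:380,220:420]
cv2.imwrite('pics/c0.png',np.hstack([cv2.resize(x,(400,320),interpolation=2) for x in(a,b)]))
```

```text
(no output)
```

View pics/c0.png

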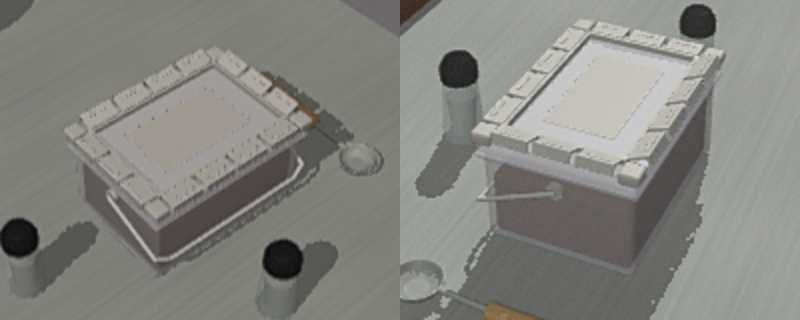

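The picture shows the tub with its rim corners. In scene pixels, near-left is (366,176), near-right (297,215), far-left (410,211) and far-right (340,254). In side pixels, near-left is (336,307), near-right (380,245), far-left (259,285) and far-right (310,231). I'll fit the tub pose to these.

```bash
cat > h.py <<'E'
import numpy as np
from bench import bot
def proj(p,P):
    P=np.atleast_2d(P);c=P@p['world_to_cam'][:3,:3].T+p['world_to_cam'][:3,3]
    f=240/np.tan(np.radians(p['fov_y'])/2)
    return c[:,:2]/c[:,2:]*f+[p['cx'],p['cy']]
def tubw(q,L):
    c,s=np.cos(q[2]),np.sin(q[2]);L=np.atleast_2d(L)
    return np.c_[q[0]+c*L[:,0]-s*L[:,1],q[1]+s*L[:,0]+c*L[:,1],L[:,2]]
E
python3 - <<'E'
from h import *
from scipy.optimize import least_squares
L=np.array([[-.08,.11,.12],[-.08,-.11,.12],[.08,.11,.12],[.08,-.11,.12]])
O={"scene":[(366,176),(297,215),(410,211),(340,254)],"side":[(336,307),(380,245),(259,285),(310,231)]}
ps={n:bot.snapshot(n) for n in O}
def res(q):return np.concatenate([(proj(ps[n],tubw(q,L))-O[n]).ravel() for n in O])
r=least_squares(res,[.5,0,0],loss='soft_l1');print(r.x,np.round(res(r.x).reshape(2,4,2),1).tolist())
E
```

```text
[ 0.60229385  0.13111304 -0.02372915] [[[1.6, -3.8], [-6.2, -0.1], [7.2, -1.4], [-1.9, 5.9]], [[1.4, 1.4], [1.2, -1.1], [-6.5, -0.2], [-2.4, -3.5]]]
```

```bash
python3 -m pendant '[[0.039,-0.028,-0.006,0,0,0,0],[0.039,-0.028,-0.006,0,0,0,0],[0.039,-0.028,-0.006,0,0,0,0],[0.039,-0.028,-0.006,0,0,0,0],[0.039,-0.028,-0.006,0,0,0,0],[0.039,-0.028,-0.006,0,0,0,0],[0.039,-0.028,-0.006,0,0,0,0]]' 20; python3 -m pendant '[[0.039,-0.028,-0.003,0,0,0,0],[0.039,-0.028,-0.003,0,0,0,0],[0.039,-0.028,-0.003,0,0,0,0],[0.039,-0.028,-0.003,0,0,0,0],[0.039,-0.028,-0.003,0,0,0,0],[0.0,0,0,0,0,7,0],[0,0,0,0,0,7,0],[0,0,0,0,0,7,0]]';python3 -m pendant '[[0,0,0,0,0,6.5,0],[0,0,0,0,0,0,0]]'
cat > view.py <<'E'
import sys,cv2
from h import *
q=[float(v) for v in sys.argv[2:5]];k=sys.argv[1]
s=bot.get_state();print(s['time_s'],np.round(s['tool_pos'],4),np.round(s['ee_rot'],4),np.round(s['ft_force'],1),s['width'],bot.tips_ahead)
p=bot.snapshot("wrist");w=np.array(p['world_to_cam']);print('cam',np.round(-w[:3,:3].T@w[:3,3],3),np.round(w[2,:3],2))
im=p['image']
cv2.imwrite(f'pics/{k}raw.png',im);np.savez(f'{k}.npz',**{a:p[a] for a in('fov_y','cx','cy','world_to_cam')})
im=im.copy()
for L in ([-.08,.11,.12],[-.08,-.11,.12],[.08,.11,.12],[.08,-.11,.12]):
    u=proj(p,tubw(q,L))[0];print(np.round(u));cv2.drawMarker(im,tuple(int(v) for v in u),(0,0,255),0,14,1)
cv2.imwrite(f'pics/{k}.png',im)
E
python3 view.py w1 .602 .131 -.024
```

```text
time_s: 1.5
tool_pos: [0.4014, -0.1959, 0.2878]
ee_rot: [0.0, 0.974, 0.226, 0.0]
ft_force: [1.6, -0.7, 0.9]
width: -0.003
grasp_force: 0.0
time_s: 2.3
tool_pos: [0.5146, 0.0145, 0.3021]
ee_rot: [0.0, 0.999, 0.043, -0.0]
ft_force: [-0.1, -0.1, 0.3]
width: -0.001
grasp_force: 0.0
time_s: 2.5
tool_pos: [0.5143, -0.0007, 0.3023]
ee_rot: [-0.005, 1.0, -0.002, -0.0]
ft_force: [0.8, 0.8, -0.7]
width: 0.001
grasp_force: 0.0
2.5 [ 0.5143 -0.0007  0.3023] [-0.0051  1.     -0.0024 -0.    ] [ 0.8  0.8 -0.7] 0.0006974467472542409 0.014
cam [ 0.584 -0.003  0.43 ] [-0.28  0.01 -0.96]
[ 42. 204.]
[295. 209.]
[ 1. -6.]
[295.  -1.]
```

View pics/w1.png

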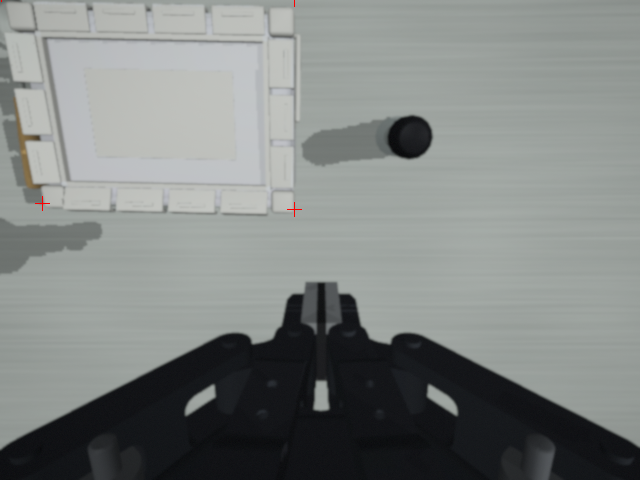

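The wrist view shows the rim corners at near-left (42,207), near-right (295,212), far-right (293,8) and far-left (8,2). My fit is about 5 px off those, so I'll refine it.

```bash
cat > fit.py <<'E'
from h import *
from scipy.optimize import least_squares
L=np.array([[-.08,.11,.12],[-.08,-.11,.12],[.08,.11,.12],[.08,-.11,.12]])
p=np.load('w1.npz');O=np.array([(42,207),(295,212),(8,2),(293,8)])
r=least_squares(lambda q:(proj(p,tubw(q,L))-O).ravel(),[.6,.13,0]);q=r.x;print(q,np.round(r.fun.reshape(4,2),1).tolist())
for n,l in [(f'near{i}',[-.075,.0675-.045*i,.12]) for i in range(4)]+[(f'left{i}',[-.04+.04*i,.105,.12]) for i in range(3)]:print(n,np.round(tubw(q,l)[0],4))
E
python3 fit.py
```

```text
[ 0.5971919   0.13050056 -0.02825083] [[1.7, 1.8], [0.1, 3.0], [-4.4, -1.8], [2.8, -1.1]]
near0 [0.5241 0.2001 0.12  ]
near1 [0.5229 0.1551 0.12  ]
near2 [0.5216 0.1101 0.12  ]
near3 [0.5203 0.0651 0.12  ]
left0 [0.5602 0.2366 0.12  ]
left1 [0.6002 0.2355 0.12  ]
left2 [0.6401 0.2343 0.12  ]
```

```bash
python3 -m pendant '[[0.005,-0.022,0.03,0,0,0,0],[0,-0.022,0.03,0,0,0,0],[0,-0.022,0.03,0,0,0,0],[0,0,0.03,0,0,0,0],[0,0,0.027,0,0,0,0],[0,0,0,0,0,0,0],[0,0,0,0,0,0,0]]'; python3 view.py w2 .596 .1305 -.028
```

```text
time_s: 3.25
tool_pos: [0.5193, 0.0343, 0.1572]
ee_rot: [-0.018, 1.0, 0.024, -0.001]
ft_force: [-0.9, -0.4, 0.8]
width: 0.001
grasp_force: 0.0
3.25 [0.5193 0.0343 0.1572] [-1.840e-02  9.995e-01  2.370e-02 -6.000e-04] [-0.9 -0.4  0.8] 0.0014430125996586255 0.014
cam [0.59  0.032 0.285] [-0.28  0.02 -0.96]
[-93. 256.]
[345. 293.]
[-196. -142.]
[ 385. -101.]
```

View pics/w2.png

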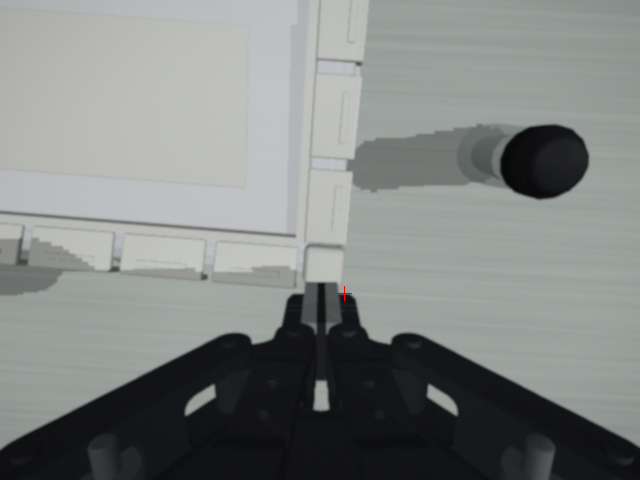

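The corner block (305–343, 245–283) sits just ahead of the fingers. The arm fell short in y and also tilted, so I'll check the joints.

Run:
```python
from h import *
s=bot.get_state();print(np.round(s['joint_pos'],3),np.round(s['joint_velocities'],3),np.round(s['effort'],1))
```

```text
[ 4.700e-02  1.000e-03 -8.200e-02  1.487e+00  3.700e-02  3.141e+00] [-0.002 -0.004  0.017 -0.002 -0.001 -0.001] [  0.1 -45.7  45.3  -0.    0.1   0. ]
```

Joint 6 is at its limit. I'll turn the tool back by a quarter turn and level it.

```bash
python3 -m pendant '[[0,0,-0.01,0,0,-7.8,0],[0,0,0,0,0,-7.8,0],[0,0,0,0,0,-7.8,0],[0,0,0,0,0,-7.8,0],[0,0,0,0,0,-7.8,0],[0,0,0,0,0,-7.8,0],[0,0,0,0,0,-7.8,0],[0,0,0,0,0,-7.8,0]]'; python3 -m pendant '[[0,0,0,0,0,-7.8,0],[0,0,0,0,0,-7.8,0],[0,0,0,0,0,-7.8,0],[0,0,0,0,-2.1,0,0],[0,0,0,0,0,0,0]]'
```

```text
time_s: 4.1
tool_pos: [0.5203, 0.0337, 0.1688]
ee_rot: [-0.015, 0.841, 0.54, 0.01]
ft_force: [0.7, -0.4, 0.2]
width: 0.001
grasp_force: 0.0
time_s: 4.6
tool_pos: [0.5202, 0.034, 0.1686]
ee_rot: [0.0, 0.716, 0.698, -0.0]
ft_force: [0.2, -1.1, 0.3]
width: -0.0
grasp_force: 0.0
```

```bash
python3 -m pendant '[[0.032,0.001,0.015,0,0,0,0],[0,0,0.007,0,0,0,0],[0,0,0,0,0,0,0]]'; python3 -m pendant '[[0,0,0.005,0,0,0,0],[0,0,0.004,0,0,0,0],[0,0,0,0,0,0,0]]'; python3 -m pendant '[[0,0,0.003,0,0,0,0],[0,0,0,0,0,0,0]]'
```

```text
time_s: 4.9
tool_pos: [0.521, 0.066, 0.1444]
ee_rot: [-0.001, 0.716, 0.698, -0.001]
ft_force: [-0.2, -0.5, -0.2]
width: -0.0
grasp_force: 0.0
time_s: 5.2
tool_pos: [0.5212, 0.0652, 0.1356]
ee_rot: [-0.001, 0.716, 0.698, -0.001]
ft_force: [-0.0, -0.2, 0.2]
width: -0.002
grasp_force: 0.0
time_s: 5.4
tool_pos: [0.5214, 0.0653, 0.1339]
ee_rot: [-0.0, 0.716, 0.698, -0.0]
ft_force: [-4.0, -1.2, 11.0]
width: 0.0
grasp_force: 5.8
```

```bash
python3 -m pendant '[[0,0,-0.02,0,0,0,0],[0,0,0,0,0,0,0]]';  python3 - <<'E'
from h import *
import cv2
for n in("side",):
    p=bot.snapshot(n);cv2.imwrite('pics/s3.png',cv2.resize(p['image'][200:350,230:430],(800,600),interpolation=2))
E
```

```text
time_s: 5.6
tool_pos: [0.5223, 0.0656, 0.1547]
ee_rot: [0.0, 0.716, 0.698, 0.0]
ft_force: [-0.2, -0.8, 0.9]
width: 0.003
grasp_force: 0.0
```

View pics/s3.png

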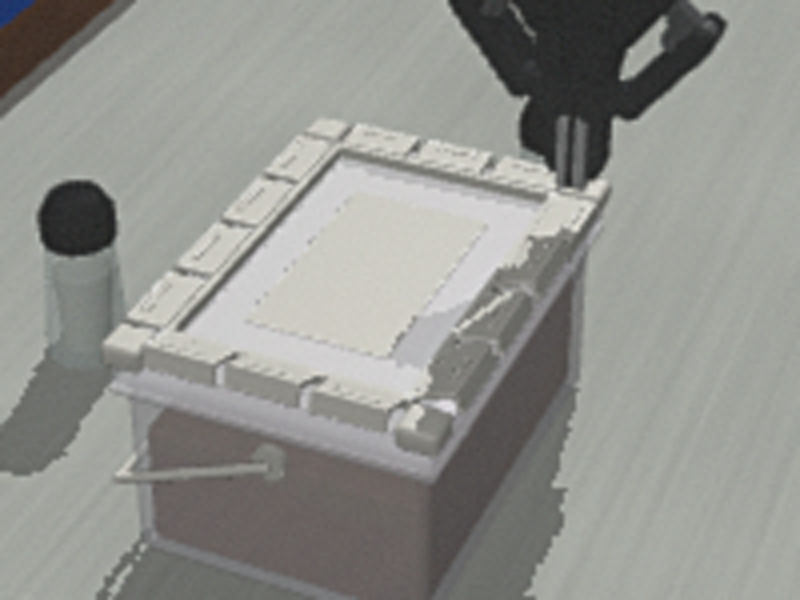

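```bash
python3 -m pendant '[[0.045,0.001,0,0,0,0,0],[0,0,0.008,0,0,0,0],[0,0,0.005,0,0,0,0],[0,0,0.004,0,0,0,0],[0,0,0.003,0,0,0,0],[0,0,0,0,0,0,0]]'; python3 -m pendant '[[0,0,-0.02,0,0,0,0],[0.045,0,0,0,0,0,0],[0,0,0.008,0,0,0,0],[0,0,0.005,0,0,0,0],[0,0,0.004,0,0,0,0],[0,0,0.003,0,0,0,0],[0,0,0,0,0,0,0]]'
```

```text
time_s: 6.25
tool_pos: [0.5231, 0.1103, 0.1339]
ee_rot: [-0.001, 0.716, 0.698, -0.0]
ft_force: [-5.8, 2.8, 14.2]
width: 0.0
grasp_force: 6.8
time_s: 6.95
tool_pos: [0.5243, 0.1548, 0.1339]
ee_rot: [-0.001, 0.717, 0.698, -0.001]
ft_force: [-7.1, 0.8, 14.7]
width: 0.0
grasp_force: 6.8
```

```bash
python3 -m pendant '[[0,0,-0.02,0,0,0,0],[0.045,0,0,0,0,0,0],[0,0,0.008,0,0,0,0],[0,0,0.005,0,0,0,0],[0,0,0.004,0,0,0,0],[0,0,0.003,0,0,0,0],[0,0,0,0,0,0,0]]'; python3 -m pendant '[[0,0,-0.022,0,0,0,0],[0.035,0.036,0,0,0,0,0],[0,0,0,0,0,0,0]]'
python3 view.py w4 .599 .131 -.028
```

```text
time_s: 7.65
tool_pos: [0.5254, 0.1997, 0.1339]
ee_rot: [-0.001, 0.717, 0.698, -0.001]
ft_force: [-7.0, 0.8, 13.5]
width: -0.002
grasp_force: 6.6
time_s: 7.95
tool_pos: [0.5651, 0.2355, 0.1516]
ee_rot: [-0.001, 0.716, 0.698, -0.002]
ft_force: [-1.8, -1.0, -2.0]
width: -0.003
grasp_force: 0.0
7.95 [0.5651 0.2355 0.1516] [-0.0013  0.7164  0.6977 -0.0019] [-1.8 -1.  -2. ] -0.002717038180140441 0.014
cam [0.567 0.305 0.279] [-0.01 -0.28 -0.96]
[230. 271.]
[254. 593.]
[572. 272.]
[505. 594.]
```

View pics/w4.png

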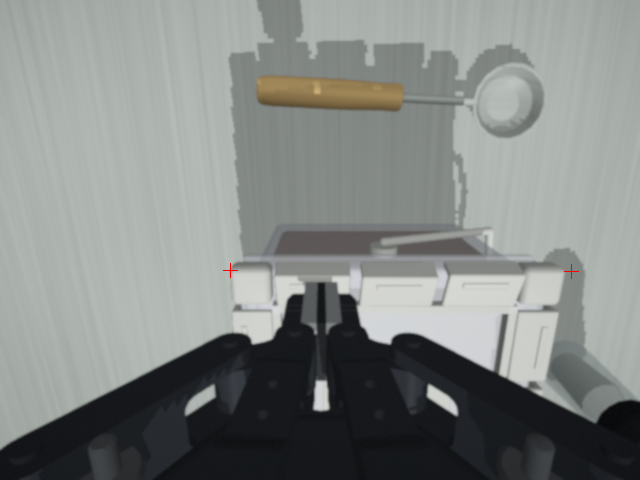

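The left tabs sit at columns 275–350, 360–436 and 444–523, with the fingers at column 321 over left0. The spoon is well clear. I'll press these three with a small correction.

```bash
python3 -m pendant '[[0.003,-0.003,0.008,0,0,0,0],[0,0,0.006,0,0,0,0],[0,0,0.004,0,0,0,0],[0,0,0.003,0,0,0,0],[0,0,0,0,0,0,0]]'; python3 -m pendant '[[0,0,-0.02,0,0,0,0],[0,0.04,0,0,0,0,0],[0,0,0.008,0,0,0,0],[0,0,0.005,0,0,0,0],[0,0,0.004,0,0,0,0],[0,0,0.003,0,0,0,0],[0,0,0,0,0,0,0]]'
```

```text
time_s: 8.5
tool_pos: [0.5592, 0.2373, 0.1341]
ee_rot: [-0.001, 0.716, 0.698, -0.001]
ft_force: [-0.0, 1.1, 5.2]
width: -0.002
grasp_force: 2.4
time_s: 9.2
tool_pos: [0.5989, 0.2365, 0.1341]
ee_rot: [-0.001, 0.716, 0.698, -0.001]
ft_force: [1.6, 0.7, 5.5]
width: -0.0
grasp_force: 2.6
```

```bash
python3 -m pendant '[[0,0,0.0015,0,0,0,0],[0,0,0,0,0,0,0]]'; python3 -m pendant '[[0,0,-0.02,0,0,0,0],[0,0.041,0,0,0,0,0],[0,0,0.008,0,0,0,0],[0,0,0.005,0,0,0,0],[0,0,0.004,0,0,0,0],[0,0,0.003,0,0,0,0],[0,0,0,0,0,0,0]]';  python3 -m pendant '[[0,0,-0.02,0,0,0,0],[0,-0.041,0,0,0,0,0],[0,-0.04,0,0,0,0,0],[0,0,0.008,0,0,0,0],[0,0,0.005,0,0,0,0],[0,0,0.004,0,0,0,0],[0,0,0.003,0,0,0,0],[0,0,0,0,0,0,0]]'
```

```text
time_s: 9.4
tool_pos: [0.599, 0.2365, 0.1339]
ee_rot: [-0.001, 0.716, 0.698, -0.0]
ft_force: [-2.7, -0.5, 12.9]
width: 0.001
grasp_force: 6.2
time_s: 10.1
tool_pos: [0.6399, 0.2355, 0.134]
ee_rot: [-0.0, 0.716, 0.698, 0.0]
ft_force: [-0.1, -1.5, 10.1]
width: 0.001
grasp_force: 4.9
time_s: 10.9
tool_pos: [0.5596, 0.2375, 0.1339]
ee_rot: [-0.001, 0.716, 0.698, -0.001]
ft_force: [-9.3, -2.9, 18.1]
width: 0.003
grasp_force: 8.4
```

```bash
python3 -m pendant '[[0,0,-0.03,0,0,0,0],[0,0,-0.04,0,0,0,0],[-0.02,-0.04,-0.03,0,0,0,0],[-0.03,-0.04,-0.02,0,0,0,0],[-0.03,-0.04,0,0,0,0,0],[-0.03,-0.04,0,0,0,0,0],[-0.03,-0.03,0,0,0,0,0],[0,0,0,0,0,0,0]]'; python3 -m pendant '[[-0.04,0,0,0,0,0,0],[-0.04,0,0,0,0,0,0],[-0.04,0,0,0,0,0,0],[-0.04,0,0,0,0,0,0],[-0.04,0,0,0,0,0,0],[-0.04,0,0,0,0,0,0],[0,0,0,0,0,0,0]]'
python3 - <<'E'
from h import *
import cv2
p=bot.snapshot("side");a=p['image'][200:350,230:430]
print(np.round(proj(p,tubw([.599,.131,-.028],[[-.08,.11,.12],[-.08,-.11,.12],[.08,.11,.12],[.08,-.11,.12]]))).tolist())
cv2.imwrite('pics/s5.png',cv2.resize(a,(800,600),interpolation=2))
p=bot.snapshot("wrist");cv2.imwrite('pics/w5.png',p['image'])
E
```

```text
time_s: 11.7
tool_pos: [0.3699, 0.1038, 0.2502]
ee_rot: [-0.0, 0.717, 0.697, -0.0]
ft_force: [0.6, 1.1, 1.0]
width: 0.0
grasp_force: 0.0
time_s: 12.4
tool_pos: [0.3662, -0.1379, 0.2485]
ee_rot: [-0.001, 0.718, 0.696, -0.002]
ft_force: [-0.2, 0.5, 0.3]
width: -0.001
grasp_force: 0.0
[[339.0, 309.0], [383.0, 244.0], [254.0, 285.0], [309.0, 228.0]]
```

View pics/s5.png

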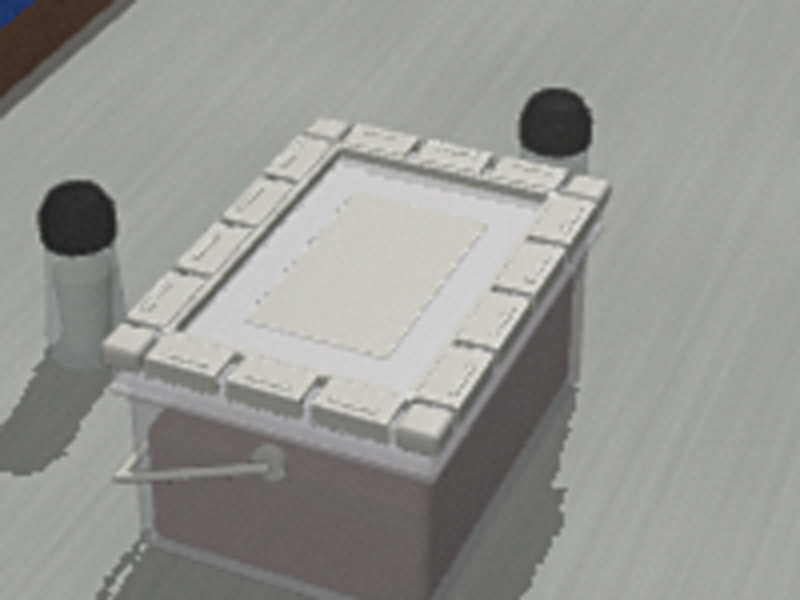

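View pics/w5.png

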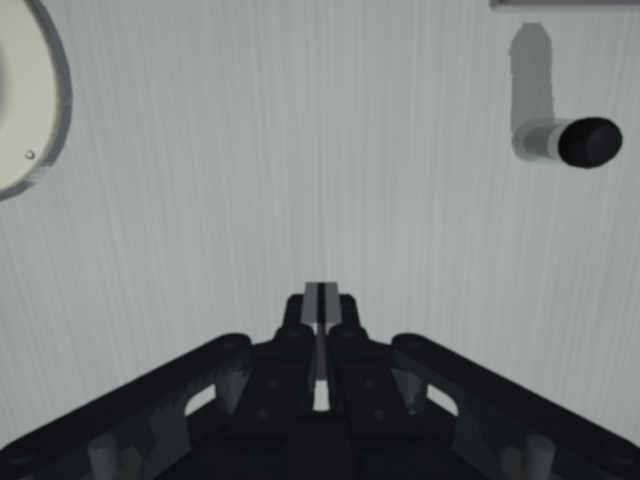

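In the side view, both rows now lie flush with the corners: near at (410–600, 190–400) and left at (150–400, 330–440). The tub and shakers haven't moved, and the wrist view shows nothing near the gripper. I'll hand the job in.

```bash
python3 -c "
from bench import bot
print(bot.finish_job())"
```

```text
the job is handed in; nothing more can be done
None
```

I pressed all seven clip tabs down, the near long side first and then the left short side. In the last side picture they lie level with the rim and the tub looks unmoved; the highest force I read was about 18 N, and the job was handed in at about 12.5 s with no verdict returned.

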